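# Open the air-filter box and rack its cover

### The arm

A 7-joint arm with a two-finger parallel gripper is mounted at the origin on the work surface. World frame = base frame: x ahead of the robot, y to its left, z up, the work surface at z = 0. Lengths are in m, angles in degrees, forces in N, time in s.
With the tool pointing down it reaches from about 0.425 to 1.025 m from the base axis. Payload 3.6 kg.
Tool frame: the origin (TCP) lies on the centre line of the jaws, within the pads' length; the fingertips stand 22 mm ahead of it and the grasp point (between the pads) lies 3 mm ahead of it; z points along the fingers, y is the line along which they close (so a half turn about z gives the same grasp; the last joint's range is limited). The gripper opens to 85 mm and grips with 20 to 120 N. Pads are 22 mm wide; open, the fingers measure 114 mm over their backs; the gripper's body (76 mm by 85 mm) begins 54 mm behind the grasp point. The pads swing forward as they close: fully open they stand 13 mm farther back than shut.
Start: joints at [66.434, 33.873, 2.773, 92.16, -1.908, 54.013, -1.931], TCP at [0.227, -0.689, 0.253] pointing down, gripper open.
Joint ranges: [-153.93, 153.93], [-27.13, 128.08], [-72.61, 78.16], [10.71, 143.7], [-87.88, 267.88], [4.46, 118.87], [-176.78, 176.78]. Speed limits (degrees/s): [147.25, 147.25, 180, 180, 180, 180, 180].

### API

Orientations are given as [roll, pitch, yaw] about the fixed x, y, z axes, in that order (R = Rz(yaw) Ry(pitch) Rx(roll)).
In Python, from plant import arm gives the robot as it stands.
- The arm moves only by the tool step_arm, never from a script. Its argument "rows" is one flat list of numbers, 7 for each row, row after row: the shift along the tool's x, y, z in cm, then the turn, a rotation vector about the tool's x, y, z in degrees, then the closure in counts, from 0 (fully open) to 255 (shut). A call has 1 to 10 rows; each row shifts and turns the commanded pose from where the row before left it, along the tool's axes as they then stand; what a row does not reach is not made up. A row lasts 1/8 s, in which the tool goes at most 62.5 mm and 10.7 degrees, less where a joint would pass 70% of its speed; a pose out of reach is approached as far as the arm can. A call is refused whole if a number of a shift passes 6.25 or a number of a turn 10.7, either way. A call with a gripper value outside its range is refused whole. The fingers move at their own pace and stop on an object; "force" is the grip in N (left out, the last holds). Time passes only in rows, so rows that do not move let the fingers close. It gives the time, the measured TCP pose, the force, the opening and the grip force at its end, in the units of the state.
- arm.read_state(): the state, without advancing time (a new reading comes with each control period).
- arm.capture(name): name is "scene" or "top" or "wrist"; returns a dict with "pixels" (480x640x3 uint8, red, green, blue), "camera_matrix" (3x3 intrinsics, pixels), "pose" (4x4, takes a point from camera to world coordinates). Camera axes: x right, y down, z forward; pixel columns grow to the right and rows downward; lengths in m; the calibration is good to about 2 mm. A picture is of the moment at which its call begins. There is no depth.
- arm.sign_off(): hands the job in; it is judged then, once.
The state is a dict: "t": time; "joints": joint angles; "qvel": joint speeds; "tau": joint torques, N m; "tcp_pos": TCP position; "tcp_rot": TCP orientation; "wrist_force": force on the tool from outside, world axes, zero at the start; "torque": the same for the moment, N m; "finger_gap": finger opening in m; "grasp_force": force on a finger pad.
Only numpy, scipy, OpenCV 4.12 (cv2) and the standard library are available. Lean on these libraries where they do the work, as an engineer would, in place of code of your own. Each camera call takes 0.05 s, during which the arm holds its last target. There are 200 camera calls.

### The job

Push in the red tab on the air-filter box to release its cover, then swing the cover up on its hinge pins until it leans open against the stops by itself, and let go of it there. Then take hold of it again, lift it out and stand it, pins down and yellow lip up, in the middle of the empty slot of the drip rack. Never let the cover fall, and leave the other things on the bench where they are.

Things in the scene. Friction and masses are not known exactly. Their poses are not given: they have to be found in the camera images.
- airbox: Black air-filter box fixed to the bench, open on top, 134 mm (own x) by 176 mm (own y). Origin: centre of its underside, z up. Near face looks along own -x, at x = -62 mm. Near wall 58 mm high, side walls 15 mm thick, 70 mm high (76 at the far end). A round duct stub (r 29 mm, centre 32 mm high) leaves the far face, to x = 117 mm.
- airbox_hinge (a point): On the hinge line (box's own y) midway between two open-topped slots in the box's side walls that carry the cover's pins: box x = +55 mm, 64 mm above the bench. Slots 12 mm wide, 59 mm high floor. Axes as the box.
- airbox_stop (a point): Midway between the top front edges of the box's two stop posts (y = +-40 to +-60 mm, 104 mm high, 11.5 mm beyond the hinge line). The opened cover leans back on them, about 10 degrees past upright, and stays by itself.
- tab (a joint): Red release tab on the box's near face: 0 = out, 0.008 (m) = fully pressed along the box's own +x. Spring 2 N to start, 6 N fully in, plus up to a few N of latch friction; returns by itself. The latch is free from about 0.006.
- tab_face (a point): Centre of the red tab's outer face, which looks along the box's own -x: 35 mm wide, 32 mm high (18 to 50 mm above the bench), 18 mm out of the near wall, at y = -55 mm of the box. The cover's lip overhangs the near wall by 26 mm, between y = -12 and +28 mm of the box.
- ejector (a joint): Spring pin in the box under the cover, rising: 0 = cover shut, 0.016 (m) = fully up, 3.5 to 2.2 N. Once the latch is free it lifts the cover's near edge about 18 mm (cover 0.18 rad open) and holds it there, so the tab can be let go without latching again.
- cover: Loose grey cover, 0.22 kg, plate 119 x 140 x 8 mm. Origin: on the axis of its hinge pins (10 mm thick, 171 mm long, along own y). Shut at the start, axes as the box's: plate reaches to own x = -115 mm, outer face to +z. Opening turns its near edge up and over to the far side, about own y; upright when own -x points up. Once open it lifts straight up out of the slots.
- cover_lip (a point): Middle of the cover's yellow lip: own x = -130 mm, y = +8 mm from the cover's origin. The lip runs from x = -110 to -143 mm, y = -12 to +28 mm, 10 mm thick. Axes as the cover.
- cover_leg (a point): Foot of the latch leg on the cover's inner face: own x = -96 mm, y = -55 mm, z = -20 mm; 14 mm (x) by 20 mm (y).
- rack: Drip rack fixed to the bench: blue base 160 (own x) x 220 (own y) x 12 mm, steel rods (8 mm) forming two upright slots along own y. Origin: centre of its underside, z up. The slot at x = +40 mm holds a dark panel, 97 mm high; the slot at x = -30 mm is empty.
- rack_slot (a point): Middle of the empty slot's floor, 12 mm above the bench; x across the slot, y along it. 22 mm wide between rods at y = +-45 mm; rods straight to 70 mm above the bench, flaring to 36 mm at 85 mm. A standing cover has its pin axis 5 mm above this point and may lean on the rods, facing either way.
- bottle_grey: Bystander: grey oil bottle, black cap, diameter 68 mm, 210 mm high, origin under its middle.
- bottle_black: Bystander: black oil bottle, red cap, diameter 68 mm, 210 mm high, origin under its middle.
- oil_filter: Bystander: orange oil-filter can, diameter 72 mm, 85 mm high, origin under its middle.
- screwdriver: Bystander: screwdriver lying on the bench along its own x, about 200 mm long.
- tin: Bystander: low green grease tin, diameter 60 mm, 50 mm high, origin under its middle.
Things that resemble listed ones, but are neither listed nor needed, are in the scene too. What is shaped like the airbox but pink is not meant. Several things have the shape of the cover; the one meant has the colours described above.

How it is judged (in metres and radians):
On the way, in this order (a step that is already met when the one before it is completed fails the run):
1. the red tab is pressed in (more than 6 mm of its 8 mm) (value of joint tab above 0.006 m), for 0.05 s.
2. the cover stands open by itself, more than 80 degrees from closed, its pins still in the box's slots, untouched by the robot and at rest for half a second (angle between cover's own z axis and vertical above 1.4 rad and distance between cover and airbox_hinge below 0.012 m and z of cover_lip in the frame of airbox above 0.15 m and contact force between each of the arm, the fingers and cover below 0.05 N and linear speed of cover below 0.03 m/s and angular speed of cover below 0.3 rad/s), for 0.5 s.
At the end, for the whole second after the job is handed in: The cover stands at rest in the empty slot of the drip rack, pins on the base plate (within 15 mm across the slot, 30 mm along it, pin axis less than 15 mm above the base), yellow lip up (lip middle more than 110 mm above the base), within 20 degrees of upright (x of cover in the frame of rack_slot between -0.015 and 0.015 m and y of cover in the frame of rack_slot between -0.03 and 0.03 m and z of cover in the frame of rack_slot between -0.003 and 0.015 m and z of cover_lip in the frame of rack_slot above 0.11 m and angle between cover's own z axis and vertical between 1.22 and 1.92 rad and linear speed of cover below 0.03 m/s and angular speed of cover below 0.3 rad/s); the robot touches nothing.
It fails at once if the cover falls or is flung (faster than 1 m/s) (linear speed of cover above 1 m/s).
It fails at once if another loose thing on the bench is moved more than 40 mm (distance of any of bottle_grey, bottle_black, oil_filter, screwdriver, tin from where it was at the start of the episode above 0.04 m).
It also fails if it takes over 72 s, if anything falls off the work surface, if the arm or the gripper's body presses on something with over 40 N, if the wrist force passes 120 N, or if a joint passes its speed limit or range.

## Working session

There is one attempt and no reset: what is moved stays moved. The work goes in short steps, Python scripts to look and compute and a tool call to move; the robot and the scene stay as the last step left them, time stands still between calls to the robot, and variables do not carry over. Pictures are saved under pics/ and viewed, at most 10 in all, crops included, and the job is handed in when it is done.

Besides the shell and the picture viewer there is one more tool, called after "Call:" as name(argument=value, ...) on one line, values as JSON. step_arm: Moves the arm, as the interface text tells. Its arguments: {"type":"object","properties":{"rows":{"type":"array"},"force":{"type":"number"}},"required":["rows"]}

```bash
mkdir -p pics; ls
cat > h.py <<'E'
from plant import arm
import numpy as np, cv2
def snap(n,f=None):
    c=arm.capture(n)
    if f: cv2.imwrite('pics/'+f,c['pixels'][:,:,::-1]); np.savez('pics/'+f[:-4]+'.npz',**{k:np.array(c[k]) for k in('pixels','camera_matrix','pose')})
    return c
def ray(c,u,v):
    K=c['camera_matrix'];T=c['pose']
    d=T[:3,:3]@np.linalg.solve(K,[u,v,1.]); return T[:3,3],d
def onz(c,u,v,z):
    o,d=ray(c,u,v); return o+d*(z-o[2])/d[2]
def proj(c,p):
    K=c['camera_matrix'];T=c['pose']; q=K@(T[:3,:3].T@(np.array(p)-T[:3,3])); return q[:2]/q[2]
E
python3 - <<'E'
from h import *
for n in('scene','top'):
    c=snap(n,n+'0.png'); print(n,c['pose'].round(3).tolist(),c['camera_matrix'].round(1).tolist())
print(arm.read_state())
E
```

```text
pics
scene [[0.318, 0.794, -0.518, 1.034], [0.948, -0.267, 0.173, -0.277], [-0.001, -0.546, -0.838, 0.909], [0.0, 0.0, 0.0, 1.0]] [[453.7, 0.0, 316.9], [0.0, 453.7, 238.2], [0.0, 0.0, 1.0]]
top [[0.001, -0.998, 0.062, 0.458], [-1.0, -0.001, -0.002, -0.095], [0.002, -0.062, -0.998, 1.603], [0.0, 0.0, 0.0, 1.0]] [[618.4, 0.0, 324.0], [0.0, 618.4, 249.3], [0.0, 0.0, 1.0]]
{'t': 0.1, 'joints': array([66.43390505, 33.91957723,  2.76681752, 92.22977197, -1.90887594,
       54.01357449, -1.93115898]), 'qvel': array([-0.01769822, -0.07346869,  0.03307186, -0.10092414,  0.05603526,
        0.09605707,  0.04238607]), 'tau': array([ 5.13034160e-03, -5.49997365e+01,  1.55321896e+00, -1.98824108e+01,
        9.69185669e-03,  3.82140221e-03,  9.19253921e-06]), 'tcp_pos': array([ 0.22634989, -0.68800765,  0.25226141]), 'tcp_rot': array([-1.79883298e+02,  5.29643826e-03,  1.82133567e+01]), 'wrist_force': array([ 0.78940073,  0.29504173, -0.10307891]), 'torque': array([-0.01500619,  0.03340355, -0.00676871]), 'grasp_force': 0.0, 'finger_gap': 0.08519669888075616}
```

View pics/scene0.png

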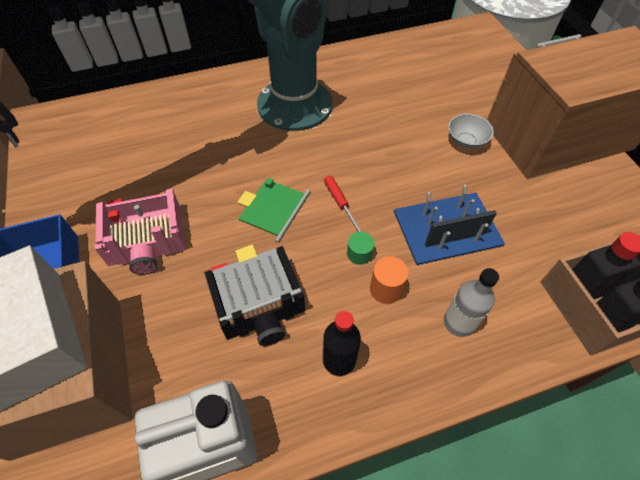

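View pics/top0.png

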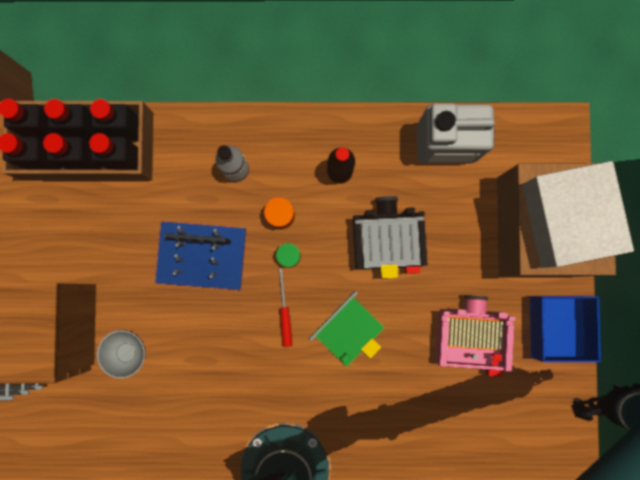

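Run:
```python
import cv2,numpy as np
s=cv2.imread('pics/scene0.png');t=cv2.imread('pics/top0.png')
a=cv2.resize(t[190:290,340:440],(400,400),interpolation=3)
b=cv2.resize(s[235:350,195:310],(400,400),interpolation=3)
d=cv2.resize(t[205:305,140:260],(400,333//1),interpolation=3)[:200]
d=cv2.resize(t[215:295,145:255],(400,200+90),interpolation=3)[:200] if 0 else cv2.resize(t[215:297,148:256],(263,200),interpolation=3)
e=cv2.resize(s[175:265,385:515],(289,200),interpolation=3)
bot=np.zeros((200,800,3),np.uint8);bot[:,:263]=d;bot[:,400:689]=e
cv2.imwrite('pics/m1.png',np.vstack([np.hstack([a,b]),bot]))
```

```text
(no output)
```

View pics/m1.png

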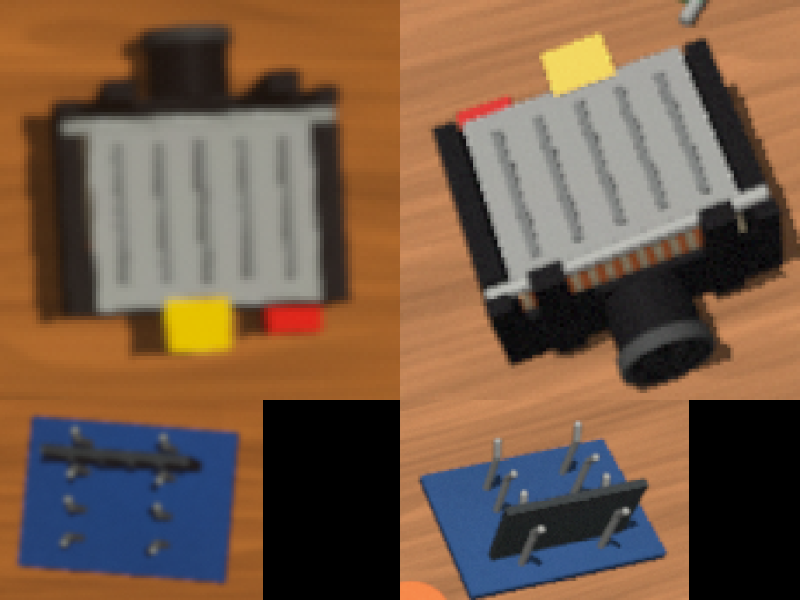

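Run:
```python
from h import *
def blobs(f,roi,lo,hi):
    c=dict(np.load('pics/'+f+'.npz')); x0,y0,x1,y1=roi
    hsv=cv2.cvtColor(c['pixels'],cv2.COLOR_RGB2HSV); m=np.zeros((480,640),np.uint8)
    m[y0:y1,x0:x1]=cv2.inRange(hsv,lo,hi)[y0:y1,x0:x1]
    cn=max(cv2.findContours(m,0,1)[0],key=cv2.contourArea);M=cv2.moments(m)
    return c,(M['m10']/M['m00'],M['m01']/M['m00']),cv2.minAreaRect(cn),cv2.boxPoints(cv2.minAreaRect(cn)),cv2.contourArea(cn)
Y=((20,120,120),(35,255,255))
c,ce,r,bx,a=blobs('top0',(375,255,402,285),*Y);print('lip top',ce,r,onz(c,*ce,.069),[onz(c,*p,.069)[:2].round(4) for p in bx])
c,ce,r,bx,a=blobs('scene0',(230,240,262,270),*Y);print('lip scn',ce,onz(c,*ce,.069))
c,ce,r,bx,a=blobs('top0',(403,255,425,280),(0,120,80),(8,255,255));print('tab',ce,r,onz(c,*ce,.05))
B=((100,120,40),(125,255,255))
for f,roi in(('top0',(145,210,260,300)),('scene0',(385,180,515,270))):
    c,ce,r,bx,a=blobs(f,roi,*B);P=[onz(c,*p,.012)[:2].round(4) for p in bx] if f=='top0' else None
    print('rack',f,r,a,P)
    if P: print(np.mean(P,0))
    cn=None
# grey cover outline
c,ce,r,bx,a=blobs('top0',(350,200,430,285),(0,0,90),(180,70,255));P=[onz(c,*p,.070)[:2].round(4) for p in bx];print('cover',r,P,np.mean(P,0))
c,ce,r,bx,a=blobs('top0',(350,205,430,285),(0,0,0),(180,255,55));print('box dark',r,[onz(c,*p,.07)[:2].round(4) for p in bx])
```

```text
lip top (389.0901287553648, 270.78969957081546) ((389.42071533203125, 270.7865905761719), (13.803942680358887, 17.889907836914062), 83.6598129272461) [ 0.50027422 -0.26017348  0.069     ] [array([ 0.5148, -0.2371]), array([ 0.5198, -0.2813]), array([ 0.4857, -0.2849]), array([ 0.4808, -0.2407])]
lip scn (245.54166666666666, 253.03333333333333) [ 0.50181505 -0.26250776  0.069     ]
tab (412.5083333333333, 269.39166666666665) ((412.5, 269.5), (7.0, 15.0), 90.0) [ 0.50435054 -0.32108695  0.05      ]
rack top0 ((200.22415161132812, 255.31036376953125), (83.54376220703125, 59.87579345703125), 4.763641834259033) 4830.5 [array([0.4734, 0.3324]), array([0.6274, 0.3222]), array([0.6096, 0.107 ]), array([0.4558, 0.1184])]
[0.54155 0.22   ]
rack scene0 ((449.0135498046875, 227.06227111816406), (58.07826614379883, 99.16217041015625), 77.73522186279297) 3085.0 None
cover ((390.1698913574219, 242.2279052734375), (49.14250946044922, 68.11624908447266), 86.98721313476562) [array([ 0.628 , -0.1755]), array([ 0.6371, -0.3452]), array([ 0.5147, -0.3504]), array([ 0.5057, -0.1816])] [ 0.571375 -0.263175]
box dark ((376.1578674316406, 225.99644470214844), (42.80005645751953, 85.96884155273438), 48.60846710205078) [array([ 0.5808, -0.1129]), array([ 0.7236, -0.2743]), array([ 0.6428, -0.3444]), array([ 0.501 , -0.1831])]
```

Call:
step_arm(rows=[0,0,0,0,0,7.6,255,0,0,0,0,0,7.6,255,3.03,-4.96,-0.7,0,0,0,255,3.03,-4.96,-0.7,0,0,0,255,3.03,-4.96,-0.7,0,0,0,255,3.03,-4.96,-0.7,0,0,0,255,3.03,-4.96,-0.7,0,0,0,255,3.03,-4.96,-0.7,0,0,0,255,3.03,-4.96,-0.7,0,0,0,255,0,0,0,0,0,0,255], force=30)

```text
t: 1.35
tcp_pos: [0.4234, -0.3254, 0.3025]
tcp_rot: [-179.9, -0.1, 3.6]
wrist_force: [-0.6, -0.6, 0.7]
finger_gap: 0.0001
grasp_force: 0.0
```

Run:
```python
from h import *
c=snap('wrist','w1.png');print(c['pose'].round(3).tolist(),c['camera_matrix'].round(1).tolist());s=arm.read_state();print(s['t'],s['tcp_pos'],s['tcp_rot'])
```

```text
[[0.063, -0.952, -0.299, 0.5], [-0.998, -0.061, -0.016, -0.32], [-0.003, 0.3, -0.954, 0.423], [0.0, 0.0, 0.0, 1.0]] [[428.8, 0.0, 320.8], [0.0, 428.8, 240.4], [0.0, 0.0, 1.0]]
1.4 [ 0.42147473 -0.32835875  0.30230654] [-1.79966542e+02 -1.59866539e-02  3.34504307e+00]
```

View pics/w1.png

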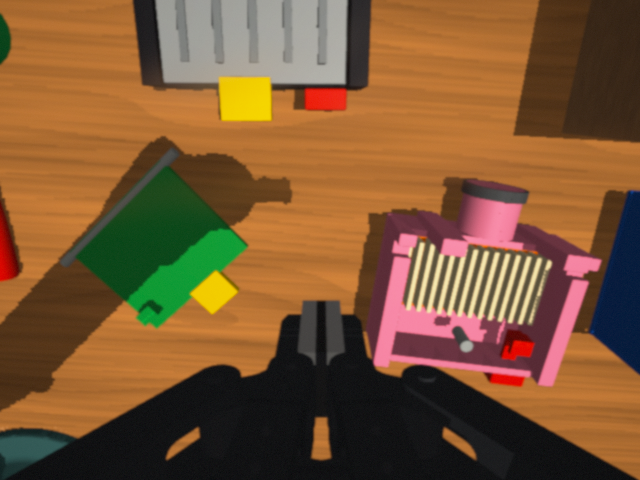

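Run:
```python
from h import *
c=dict(np.load('pics/w1.npz'));hsv=cv2.cvtColor(c['pixels'],cv2.COLOR_RGB2HSV)
def m(lo,hi,roi):
    x0,y0,x1,y1=roi;k=np.zeros((480,640),np.uint8);k[y0:y1,x0:x1]=cv2.inRange(hsv,lo,hi)[y0:y1,x0:x1];return k
def edge(k,z,axis,last):
    pts=[]
    for i in range(k.shape[1] if axis==0 else k.shape[0]):
        l=np.where(k[:,i] if axis==0 else k[i])[0]
        if len(l)>3: pts.append((i,l[-1]+.5 if last else l[0]-.5) if axis==0 else (l[-1]+.5 if last else l[0]-.5,i))
    pts=pts[3:-3];P=np.array([onz(c,*p,z)[:2] for p in pts])
    vx,vy,x,y=cv2.fitLine(P.astype(np.float32),cv2.DIST_HUBER,0,.001,.001).ravel()
    print(len(pts),'mean',P.mean(0).round(4),'yawdir',np.degrees(np.arctan2(vy,vx)).round(2))
y=m((20,120,120),(35,255,255),(205,60,290,140))
for ax,la in((0,1),(1,0),(1,1)): edge(y,.069,ax,la)
r=m((0,150,80),(8,255,255),(295,80,360,125)); print('tab')
edge(r,.050,0,1);edge(r,.05,1,0);edge(r,.05,1,1)
g=m((0,0,100),(180,60,255),(150,0,360,84));print('cover sides');edge(g,.072,1,0);edge(g,.072,1,1)
d=m((0,0,0),(180,255,45),(130,0,390,88));print('wall sides');edge(d,.07,1,0);edge(d,.07,1,1)
```

```text
48 mean [ 0.4842 -0.2591] yawdir -87.91
40 mean [ 0.4998 -0.2385] yawdir 3.13
40 mean [ 0.5025 -0.28  ] yawdir 1.65
tab
37 mean [ 0.4966 -0.3227] yawdir -86.37
17 mean [ 0.5039 -0.3044] yawdir 2.93
17 mean [ 0.5062 -0.3397] yawdir 4.67
cover sides
78 mean [ 0.5375 -0.1952] yawdir 3.27
78 mean [ 0.5464 -0.3351] yawdir 3.43
wall sides
81 mean [ 0.5376 -0.2081] yawdir 83.32
81 mean [ 0.5459 -0.3401] yawdir 3.22
```

Call:
step_arm(rows=[0.48,-0.07,5,0,0,0,255,0.48,-0.07,5,0,0,0,255,0.48,-0.07,5,0,0,0,255,0.48,-0.07,5,0,0,0,255,0.48,-0.07,5,0,0,0,255,0,0,0,0,0,0,255,1.5,0,0,0,0,0,255,1,0,0,0,0,0,255,0.5,0,0,0,0,0,255,0,0,0,0,0,0,255])

```text
t: 2.65
tcp_pos: [0.4751, -0.3246, 0.0535]
tcp_rot: [179.9, -0.1, 3.1]
wrist_force: [-0.1, 0.2, -0.0]
finger_gap: 0.0003
grasp_force: 0.0
```

Call:
step_arm(rows=[0.5,0,0,0,0,0,255,0.4,0,0,0,0,0,255,0.3,0,0,0,0,0,255,0.2,0,0,0,0,0,255,0.2,0,0,0,0,0,255,0,0,0,0,0,0,255])

```text
t: 3.4
tcp_pos: [0.4885, -0.3237, 0.0521]
tcp_rot: [-180.0, 0.1, 3.0]
wrist_force: [-4.0, -1.1, 2.2]
finger_gap: -0.0004
grasp_force: 2.0
```

Call:
step_arm(rows=[0.2,0,0,0,0,0,255,0.2,0,0,0,0,0,255,0.2,0,0,0,0,0,255,0.1,0,0,0,0,0,255,0,0,0,0,0,0,255])

```text
t: 4.03
tcp_pos: [0.4942, -0.3234, 0.0521]
tcp_rot: [-179.9, 0.3, 3.0]
wrist_force: [-7.9, -0.2, 4.7]
finger_gap: 0.0
grasp_force: 3.8
```

Call:
step_arm(rows=[0.2,0,0,0,0,0,255,0.2,0,0,0,0,0,255,0.1,0,0,0,0,0,255,0,0,0,0,0,0,255])

```text
t: 4.53
tcp_pos: [0.4944, -0.3235, 0.052]
tcp_rot: [-179.8, 0.7, 2.8]
wrist_force: [-13.8, -1.5, 10.3]
finger_gap: 0.0001
grasp_force: 7.1
```

Run:
```python
from h import *
c=snap('wrist','w2.png');s=snap('scene','s2.png');print(arm.read_state()['wrist_force'])
a=c['pixels'][:,:,::-1];b=s['pixels'][:,:,::-1]
cv2.imwrite('pics/m2.png',np.hstack([cv2.resize(a,(400,300)),cv2.resize(b[225:360,180:360],(400,300),interpolation=3)]))
```

```text
[-13.61113054  -1.32159162   9.60358364]
```

View pics/m2.png

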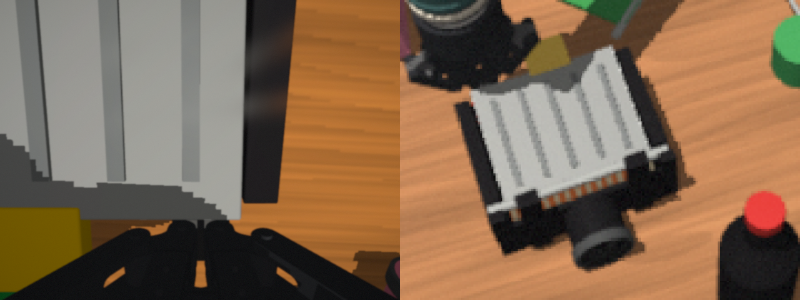

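Call:
step_arm(rows=[-1,0,0,0,0,0,255,-2,0,0,0,0,0,255,-3,0,0,0,0,0,255,-2,0,-5,0,0,0,0,0,0,-6,0,0,0,0,0,0,-6,0,0,0,0,0,0,0,0,0,0,0])

```text
t: 5.5
tcp_pos: [0.4264, -0.3294, 0.2278]
tcp_rot: [179.5, -0.7, 3.1]
wrist_force: [0.7, 0.2, 0.1]
finger_gap: 0.072
grasp_force: 0.0
```

Run:
```python
from h import *
R=[]
for n,roi in(('wrist',None),('top',(370,250,405,290)),('scene',(225,230,265,275))):
    c=snap(n,n+'3.png');k=cv2.inRange(cv2.cvtColor(c['pixels'],cv2.COLOR_RGB2HSV),(20,100,90),(35,255,255))
    if roi: z=np.zeros_like(k);x0,y0,x1,y1=roi;z[y0:y1,x0:x1]=k[y0:y1,x0:x1];k=z
    cs=[q for q in cv2.findContours(k,0,2)[0] if cv2.contourArea(q)>30]
    print(n,[(cv2.boundingRect(q),cv2.contourArea(q)) for q in cs])
    q=max(cs,key=cv2.contourArea);M=cv2.moments(q);uv=(M['m10']/M['m00'],M['m01']/M['m00']);R.append(ray(c,*uv));print(uv)
def tri(L):
    A=0;b=0
    for o,d in L:
        d=d/np.linalg.norm(d);P=np.eye(3)-np.outer(d,d);A=A+P;b=b+P@o
    return np.linalg.solve(A,b)
print(tri(R),tri(R[1:]),tri([R[0],R[2]]),arm.read_state()['tcp_pos'],arm.read_state()['wrist_force'])
```

```text
wrist [((159, 310, 35, 31), 276.0), ((168, 70, 75, 62), 4290.0)]
(204.96456876456875, 99.93799533799533)
top [((381, 263, 18, 15), 223.5)]
(389.39224459358684, 269.63832960477254)
scene [((234, 240, 23, 19), 260.0)]
(245.03076923076924, 248.6724358974359)
[ 0.5032509  -0.25960322  0.08885021] [ 0.50240382 -0.26015949  0.0867405 ] [ 0.50416398 -0.26026216  0.0907654 ] [ 0.42234373 -0.32678152  0.22208894] [-0.64623773 -0.32143306 -1.05670489]
```

Call:
step_arm(rows=[2.53,-2.12,2.4,0,0,0,0,2.53,-2.12,2.4,0,0,0,0,2.53,-2.12,2.4,0,0,0,0,0,0,0,0,0,0,0,0,0,3,0,0,0,0,0,0,2.85,0,0,0,0,0,0,0,0,0,0,0], force=20)

```text
t: 6.52
tcp_pos: [0.4918, -0.2596, 0.0896]
tcp_rot: [-179.9, 0.3, 2.9]
wrist_force: [0.3, 0.2, -0.5]
finger_gap: 0.0851
grasp_force: 0.0
```

Run:
```python
from h import *
c=snap('wrist','w4.png');s=arm.read_state();print(s['tcp_pos'],s['tcp_rot'],s['wrist_force'])
for x,y in((-143,-12),(-143,28),(-115,-12),(-115,28)):
    a=.18;b=np.radians(3.2);X=.630;Y=-.260
    px=x/1e3*np.cos(a);pz=.064-x/1e3*np.sin(a)+.005
    print(proj(c,[X+px*np.cos(b)-y/1e3*np.sin(b),Y+px*np.sin(b)+y/1e3*np.cos(b),pz]).round())
```

```text
[ 0.49288017 -0.26006545  0.09085312] [-1.79939465e+02  1.70298875e-01  2.94630452e+00] [ 0.38831984 -0.78798773 -0.00122107]
[388. 371.]
[260. 371.]
[389. 283.]
[258. 284.]
```

View pics/w4.png

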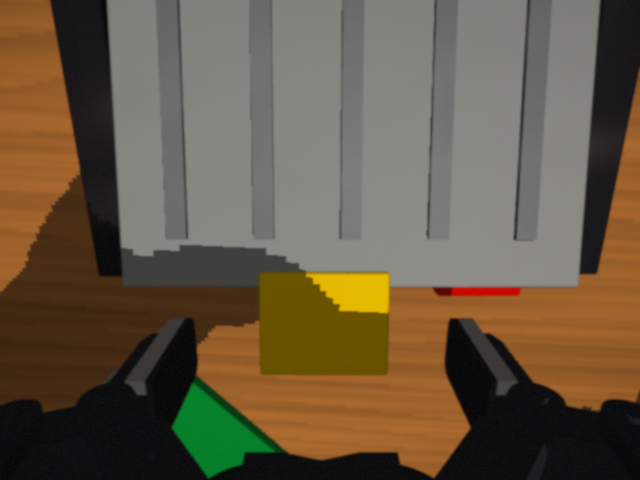

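Call:
step_arm(rows=[0.1,0,0,0,0,0,140,0,0,0,0,0,0,255,0,0,0,0,0,0,255,0,0,0,0,0,0,255,0,0,0,0,0,0,255,0,0,0,0,0,0,255])

```text
t: 7.32
tcp_pos: [0.4959, -0.2598, 0.092]
tcp_rot: [180.0, -0.1, 3.0]
wrist_force: [1.2, 0.1, 0.3]
finger_gap: 0.0391
grasp_force: 26.4
```

Call:
step_arm(rows=[0.25,0,-1.1,0,0,0,255,0.35,0,-1.14,0,0,0,255,0.46,0,-1.1,0,0,0,255,0.55,0,-1.06,0,0,0,255,0.64,0,-1.0,0,0,0,255,0,0,0,0,0,0,255])

```text
t: 8.07
tcp_pos: [0.5152, -0.2585, 0.1466]
tcp_rot: [-179.9, 0.3, 3.0]
wrist_force: [-5.8, -0.5, 1.5]
finger_gap: 0.0396
grasp_force: 27.6
```

Run:
```python
from h import *
s=arm.read_state();print(s['tcp_pos'],s['tcp_rot'],s['wrist_force'],s['torque'])
a=snap('scene','s5.png')['pixels'][:,:,::-1];b=snap('wrist','w5.png')['pixels'][:,:,::-1]
cv2.imwrite('pics/m5.png',np.hstack([cv2.resize(b,(400,300)),cv2.resize(a[215:350,180:360],(400,300),interpolation=3)]))
```

```text
[ 0.51521006 -0.25850497  0.14657547] [-179.9317486     0.30719388    2.9881207 ] [-5.78769092 -0.50098243  1.5485436 ] [0.00681008 1.41776594 0.05865375]
```

View pics/m5.png

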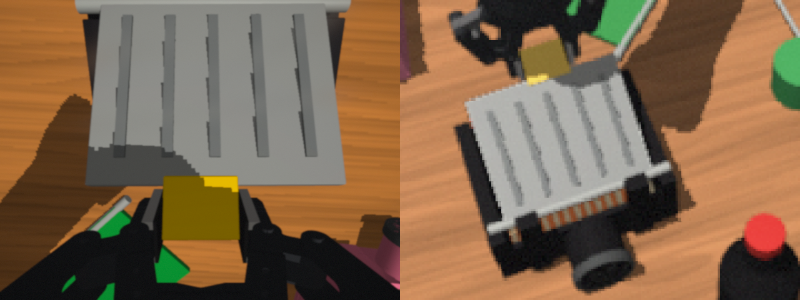

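Call:
step_arm(rows=[0.55,0,-1.0,0,0,0,255,0.7,0,-0.9,0,0,0,255,0.85,0,-0.8,0,0,0,255,0.9,0,-0.73,0,0,0,255,1.0,0,-0.64,0,0,0,255,0,0,0,0,0,0,255])

```text
t: 8.93
tcp_pos: [0.5576, -0.2569, 0.1882]
tcp_rot: [180.0, 0.1, 3.1]
wrist_force: [-2.5, -1.5, -0.9]
finger_gap: 0.0395
grasp_force: 33.1
```

Run:
```python
from h import *
s=arm.read_state();print(s['tcp_pos'],s['tcp_rot'],s['wrist_force'],s['torque'])
```

```text
[ 0.55758178 -0.25694225  0.18821257] [1.79956624e+02 5.23357723e-02 3.05972154e+00] [-2.51282556 -1.54356769 -0.94204773] [-0.17522228  1.03890391  0.2174    ]
```

Call:
step_arm(rows=[1.06,0,-0.55,0,0,0,255,1.1,0,-0.46,0,0,0,255,1.14,0,-0.35,0,0,0,255,1.17,0,-0.24,0,0,0,255,1.18,0,-0.12,0,0,0,255,1.19,0,-0.02,0,0,0,255,0,0,0,0,0,0,255])

```text
t: 9.8
tcp_pos: [0.6279, -0.2525, 0.2037]
tcp_rot: [180.0, -0.1, 3.0]
wrist_force: [0.3, -0.5, -2.3]
finger_gap: 0.0396
grasp_force: 27.5
```

Run:
```python
from h import *
s=arm.read_state();print(s['tcp_pos'],s['tcp_rot'],s['wrist_force'],s['torque'])
a=snap('scene','s6.png')['pixels'][:,:,::-1];b=snap('wrist','w6.png')['pixels'][:,:,::-1]
cv2.imwrite('pics/m6.png',np.hstack([cv2.resize(b,(400,300)),cv2.resize(a[215:350,180:360],(400,300),interpolation=3)]))
```

```text
[ 0.62793167 -0.25247902  0.20371034] [ 1.79983706e+02 -1.27818694e-01  3.04795506e+00] [ 0.31183226 -0.48469075 -2.27469951] [ 0.04294655 -0.03787399  0.00878048]
```

View pics/m6.png

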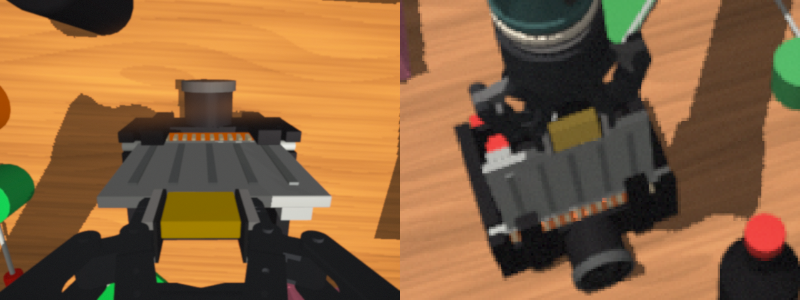

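Call:
step_arm(rows=[0.8,0,0.05,0,0,0,255,0.8,0,0.15,0,0,0,255,0.6,0,0.15,0,0,0,255,0,0,0,0,0,0,255])

```text
t: 10.4
tcp_pos: [0.6487, -0.2515, 0.2001]
tcp_rot: [180.0, -0.0, 3.0]
wrist_force: [-0.9, -0.2, -1.2]
finger_gap: 0.0394
grasp_force: 27.5
```

Run:
```python
from h import *
s=arm.read_state();print(s['tcp_pos'],s['tcp_rot'],s['wrist_force'],s['torque'])
```

```text
[ 0.64871203 -0.25153799  0.20014927] [ 1.79996172e+02 -2.30900987e-02  3.02236368e+00] [-0.9414523  -0.21200494 -1.15851974] [-0.00631245  0.3242435  -0.03393361]
```

Call:
step_arm(rows=[0.3,0,0.1,0,0,0,255,0.2,0,0.1,0,0,0,255,0,0,0,0,0,0,255])

```text
t: 10.78
tcp_pos: [0.6535, -0.2513, 0.1991]
tcp_rot: [180.0, -0.1, 3.0]
wrist_force: [-3.0, 0.9, 4.3]
finger_gap: 0.0395
grasp_force: 28.2
```

Call:
step_arm(rows=[0,0,-0.1,0,0,0,120,0,0,0,0,0,0,0,0,0,0,0,0,0,0,0,0,-1.5,0,0,0,0,0,0,-4,0,0,0,0,0,0,-4,0,0,0,0,0,0,0,0,0,0,0])

```text
t: 11.65
tcp_pos: [0.6557, -0.2526, 0.3001]
tcp_rot: [179.8, -0.5, 3.0]
wrist_force: [0.6, -0.2, -0.5]
finger_gap: 0.0851
grasp_force: 0.0
```

Run:
```python
from h import *
s=arm.read_state();print(s['t'],s['tcp_pos'],s['tcp_rot'],s['wrist_force'],s['finger_gap'])
a=snap('scene','s7.png')['pixels'][:,:,::-1];b=snap('wrist','w7.png')['pixels'][:,:,::-1]
cv2.imwrite('pics/m7.png',np.hstack([cv2.resize(b,(400,300)),cv2.resize(a[200:350,180:380],(400,300),interpolation=3)]))
```

```text
11.65 [ 0.65574669 -0.25258075  0.30005726] [179.78659111  -0.53927674   2.99379341] [ 0.55021168 -0.17473375 -0.52332595] 0.08505186480112867
```

View pics/m7.png

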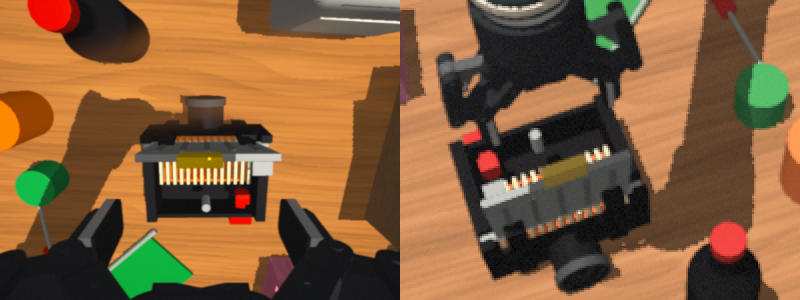

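Call:
step_arm(rows=[0,0,0,0,0,0,0,-0.1,0,3.5,0,0,0,0,-0.1,0,3.5,0,0,0,0,0,0,2.6,0,0,0,0,0,0,0,0,0,0,0,0,0,0,0,0,0,140,0,0,0,0,0,0,255,0,0,0,0,0,0,255,0,0,0,0,0,0,255,0,0,0,0,0,0,255], force=50)

```text
t: 13.0
tcp_pos: [0.6521, -0.2517, 0.1999]
tcp_rot: [179.9, -0.1, 3.0]
wrist_force: [-0.6, 0.5, 6.1]
finger_gap: 0.0391
grasp_force: 50.5
```

Run:
```python
from h import *
s=arm.read_state();print(s['t'],s['tcp_pos'],s['tcp_rot'],s['wrist_force'],s['torque'],s['finger_gap'],s['grasp_force'])
c=dict(np.load('pics/top0.npz'))
for n,u,v,z in(('black',342,156,.21),('grey',225,153,.21),('filter',279,212,.085),('tin',288,255,.05)): print(n,onz(c,u,v,z).round(3))
# rods tops in rack
```

```text
13.0 [ 0.65210765 -0.25171167  0.19989538] [ 1.79947339e+02 -1.48844981e-01  3.02044426e+00] [-0.62071874  0.48423068  6.08584719] [0.02160956 0.09846484 0.0272758 ] 0.03911699467122816 50.52302062511444
black [ 0.758 -0.139  0.21 ]
grey [0.764 0.127 0.21 ]
filter [0.645 0.013 0.085]
tin [ 0.54  -0.008  0.05 ]
```

Call:
step_arm(rows=[0,0,-1,0,0,0,255,0,0,-2,0,0,0,255,0,0,-3,0,0,0,255,0,0,-3,0,0,0,255,0,0,-3,0,0,0,255,0,0,0,0,0,0,255])

```text
t: 13.75
tcp_pos: [0.6526, -0.2523, 0.3222]
tcp_rot: [179.9, -0.4, 3.0]
wrist_force: [0.2, -0.9, -1.6]
finger_gap: 0.039
grasp_force: 50.6
```

Run:
```python
from h import *
s=arm.read_state();print(s['t'],s['tcp_pos'],s['tcp_rot'],s['wrist_force'],s['torque'],s['finger_gap'],s['grasp_force'])
a=snap('scene','s8.png')['pixels'][:,:,::-1];b=snap('wrist','w8.png')['pixels'][:,:,::-1]
cv2.imwrite('pics/m8.png',np.hstack([cv2.resize(b,(400,300)),cv2.resize(a[100:340,170:490],(400,300),interpolation=3)]))
# rods of empty slot: bright grey pixels inside rack in the top view
c=dict(np.load('pics/top0.npz'));h=cv2.cvtColor(c['pixels'],cv2.COLOR_RGB2HSV)
k=np.zeros((480,640),np.uint8);k[225:290,160:245]=cv2.inRange(h,(0,0,95),(180,90,255))[225:290,160:245]
n,l,st,ce=cv2.connectedComponentsWithStats(k)
for i in range(1,n):
    if st[i,4]>2: print(ce[i].round(1),st[i].tolist(),onz(c,*ce[i],.085).round(4))
```

```text
13.75 [ 0.65255817 -0.25228435  0.32215085] [179.85131472  -0.36057451   2.99359672] [ 0.15807909 -0.91283642 -1.56847657] [ 0.03898426 -0.00590234  0.02459018] 0.038951357639045156 50.60213506221771
[160.4 227.2] [160, 225, 2, 6, 8] [0.6067 0.3046 0.085 ]
[204. 225.] [202, 225, 5, 1, 5] [0.6123 0.1972 0.085 ]
[213.5 225.5] [209, 225, 10, 2, 11] [0.611  0.1739 0.085 ]
[178.4 227.4] [177, 226, 4, 4, 11] [0.6064 0.2603 0.085 ]
[232.6 227.1] [221, 226, 24, 3, 27] [0.6072 0.1267 0.085 ]
[214.8 230. ] [213, 229, 4, 3, 10] [0.6    0.1705 0.085 ]
[176.  244.5] [175, 243, 3, 4, 8] [0.5641 0.2655 0.085 ]
[244.  245.5] [244, 244, 1, 4, 4] [0.5618 0.0982 0.085 ]
[213.  247.7] [212, 246, 3, 4, 9] [0.5564 0.1744 0.085 ]
[175.5 255.2] [174, 254, 4, 3, 10] [0.5377 0.2663 0.085 ]
[212.2 258.4] [211, 257, 4, 3, 8] [0.53   0.1759 0.085 ]
[242.4 259. ] [242, 257, 2, 5, 5] [0.5285 0.1019 0.085 ]
[241.7 269. ] [241, 268, 2, 3, 3] [0.504  0.1034 0.085 ]
[173.8 272.4] [173, 270, 3, 5, 9] [0.4954 0.2698 0.085 ]
[210.7 276. ] [210, 275, 3, 3, 7] [0.4867 0.1792 0.085 ]
[240.7 281. ] [240, 280, 2, 3, 3] [0.4745 0.1056 0.085 ]
[163.5 283. ] [160, 283, 8, 1, 8] [0.4695 0.2946 0.085 ]
[172. 284.] [169, 284, 7, 1, 7] [0.4671 0.2737 0.085 ]
[191.  285.4] [180, 285, 23, 2, 23] [0.4637 0.2272 0.085 ]
[213.  287.2] [205, 287, 17, 2, 17] [0.4594 0.1732 0.085 ]
[229.  288.6] [225, 288, 9, 2, 9] [0.456 0.134 0.085]
```

View pics/m8.png

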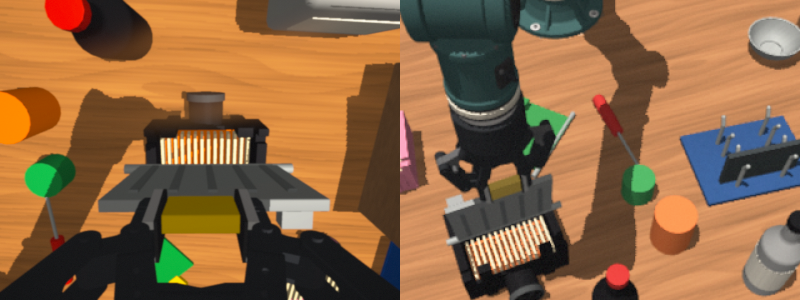

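Call:
step_arm(rows=[0,0,0,0,0,7.8,255,-0.9,-2.35,0,0,0,0,255,-1.5,-3.9,0,0,0,0,255,-1.5,-3.9,0,0,0,0,255,-1.5,-3.9,0,0,0,0,255,-1.5,-3.9,0,0,0,0,255,-1.5,-3.9,0,0,0,0,255,-1.5,-3.9,0,0,0,0,255,-1.5,-3.9,0,0,0,0,255,-1.5,-3.9,0,0,0,0,255])

```text
t: 15.1
tcp_pos: [0.548, 0.0962, 0.3173]
tcp_rot: [180.0, 0.2, -4.6]
wrist_force: [0.8, 0.5, -1.6]
finger_gap: 0.0393
grasp_force: 50.7
```

Call:
step_arm(rows=[-1.5,-3.9,0,0,0,0,255,-1.5,-3.9,0,0,0,0,255,-1.2,-3.1,0,0,0,0,255,-0.9,-2.45,0,0,0,0,255,0,0,0,0,5,0,255,0,0,0,0,5,0,255,0,0,0,0,0,0,255,0,0,0,0,0,0,255])

```text
t: 16.1
tcp_pos: [0.5102, 0.2312, 0.3181]
tcp_rot: [180.0, -9.9, -4.7]
wrist_force: [0.7, 0.4, -1.7]
finger_gap: 0.039
grasp_force: 50.8
```

Run:
```python
from h import *
s=arm.read_state();print(s['t'],s['tcp_pos'],s['tcp_rot'],s['wrist_force'],s['torque'],s['finger_gap'],s['grasp_force'])
a=snap('scene','s9.png')['pixels'][:,:,::-1];b=snap('wrist','w9.png')['pixels'][:,:,::-1]
snap('top','t9.png')
cv2.imwrite('pics/m9.png',np.hstack([cv2.resize(b,(400,300)),cv2.resize(a[100:280,370:610],(400,300),interpolation=3)]))
```

```text
16.1 [0.51023438 0.23117891 0.31806826] [179.975104    -9.89775563  -4.71119124] [ 0.74377732  0.41466451 -1.66832898] [ 0.01156009  0.21406244 -0.01058743] 0.038996012676815475 50.84009349346161
```

View pics/m9.png

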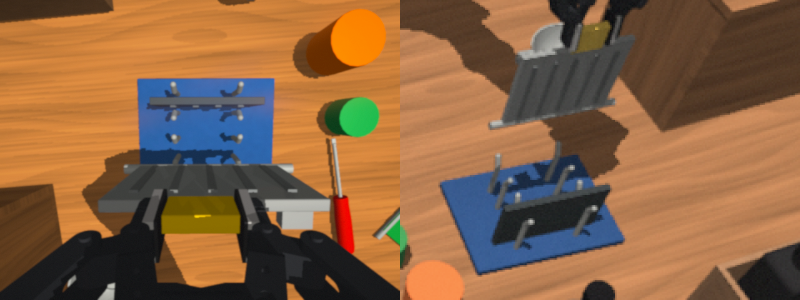

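Run:
```python
from h import *
for n,cc in(('s9',[(424,175),(500,159)]),('w9',[(157,267),(517,268)])):
    c=dict(np.load('pics/%s.npz'%n));h=cv2.cvtColor(c['pixels'],cv2.COLOR_RGB2HSV)
    for u,v in cc:
        p=h[v-9:v+10,u-12:u+13]
        print(n,u,v);print('\n'.join(' '.join('%3d'%(x[2] if x[1]<70 else 0) for x in r) for r in p))
```

```text
s9 424 175
  0   0   0   0   0   0   0   0   0   0   0   0   0   0   0   0   0   0   0   0   0  88  79  77  76
  0   0   0   0   0   0   0   0   0   0   0   0   0   0   0   0   0   0   0   0 116  87  81  75  76
  0   0   0   0   0   0   0   0   0   0   0   0   0   0   0   0   0   0   0   0  93  86  79  74  76
  0   0   0   0   0   0   0   0   0   0   0   0   0   0   0   0   0   0   0   0  86  78  78  77  78
  0   0   0   0   0   0   0   0   0   0   0   0   0   0   0   0   0   0   0   0  88  81  75  74  75
  0   0   0   0   0   0   0   0   0   0   0   0   0   0   0   0   0   0   0 102  87  80  74  76  77
  0   0   0   0   0   0   0   0   0   0   0   0   0   0   0   0 184 186 171 119  84  76  75  73  75
  0   0   0   0   0   0   0   0   0   0   0   0 173 188 187 190 190 186 187 143  91  88  91  97 101
  0   0   0   0   0   0   0   0   0   0   0   0 148 184 184 182 176 174 167 147 118 114 112 113 118
  0   0   0   0   0   0   0   0   0   0   0   0 117 154 162 155 147 140 132 126 127 125 124   0   0
  0   0   0   0   0   0   0   0   0   0   0   0 107 121 127 126 124 126   0   0   0   0  
[... 5843 characters left out ...]

  0   0   0   0   0   0   0   0   0   0   0   0   0   0   0   0   0   0   0   0   0   0   0   0   0
  0   0   0   0   0   0   0   0   0   0   0   0   0   0   0   0   0   0   0   0   0   0   0   0   0
  0   0   0   0   0   0   0   0   0   0   0   0   0   0   0   0   0   0   0   0   0   0   0   0   0
  0   0   0   0   0   0   0   0   0   0   0   0   0   0   0   0   0   0   0   0   0   0   0   0   0
  0   0   0   0   0   0   0   0   0   0   0   0   0   0   0   0   0   0   0   0   0   0   0   0   0
  0   0   0   0   0   0   0   0   0   0   0   0   0   0   0   0   0   0   0   0   0   0   0   0   0
  0   0   0   0   0   0   0   0   0   0   0   0   0   0   0   0   0   0   0   0   0   0   0   0   0
```

Run:
```python
from h import *
c=dict(np.load('pics/w9.npz'));h=cv2.cvtColor(c['pixels'],cv2.COLOR_RGB2HSV)
for u,v in((200,268),(470,266)):
    print('\n'.join(' '.join('%3d'%(x[2] if x[1]<90 else 0) for x in r) for r in h[v-8:v+8,u-14:u+12]));print()
```

```text
0   0   0   0   0   0   0   0   0   0   0   0   0   0   0   0   0   0   0   0   0   0   0   0   0   0
  0   0   0   0   0   0   0   0   0   0   0   0   0   0   0   0   0   0   0   0   0   0   0   0   0   0
  0   0   0   0   0   0   0   0   0   0   0   0   0   0   0   0   0   0   0   0   0   0   0   0   0   0
  0   0   0   0   0   0   0   0   0   0   0   0   0 112 115 115 114 111 105  96  91  88  86  87  84  85
  0   0   0   0   0   0   0   0   0   0   0   0 117 127 132 133 132 126 111  95  86  84  84  84  83  83
  0   0   0   0   0   0   0   0   0   0   0   0 128 143 150 152 152 142 117  97  88  86  87  86  85  86
  0   0   0   0   0   0   0   0   0   0   0   0 138 155 162 164 159 145 117  97  89  88  89  90  90  88
  0   0   0   0   0   0   0   0   0   0   0 115 133 149 153 155 147 130 108  95  91  90  89  90  91  91
  0   0   0   0   0   0   0   0   0   0   0   0 113 118 122 122 119 107  96  95  92  92  94  92  92  90
  0   0   0   0   0   0   0   0   0   0   0   0 101  99  99  99 100  96  97  94  95  96  94  95  95  95
  0   0   0   0   0   0   0   0   0   0   0   0  99  96  96  9
[... 1526 characters left out ...]
 189 189 188 188 189 194 207   0   0   0   0   0   0   0   0   0   0   0   0
199 200 200 200 199 200 200 201 200 201 199 199 202 211   0   0   0   0   0   0   0   0   0   0   0   0
208 209 209 210 209 209 210 209 209 209 209 209 210 212   0   0   0   0   0   0   0   0   0   0   0   0
209 211 210 212 212 213 211 211 211 210 210 210 208 210   0   0   0   0   0   0   0   0   0   0   0   0
198 204 208 208 208 208 207 207 207 207 206 206 205 204   0   0   0   0   0   0   0   0   0   0   0   0
168 186 195 199 201 200 200 200 201 201 200 199 199 202   0   0   0   0   0   0   0   0   0   0   0   0
125 151 171 184 190 190 190 191 190 191 191 191 195 201   0   0   0   0   0   0   0   0   0   0   0   0
```

Run:
```python
from h import *
s=dict(np.load('pics/s9.npz'));w=dict(np.load('pics/w9.npz'))
E=[]
for a,b in(((469.5,268),(424.3,174.8)),((197.5,270),(498.3,160.8))):
    A=0;B=0;L=[ray(w,*a),ray(s,*b)]
    for o,d in L:
        d=d/np.linalg.norm(d);P=np.eye(3)-np.outer(d,d);A=A+P;B=B+P@o
    x=np.linalg.solve(A,B);E.append(x);print(x.round(4),'reproj',proj(w,x).round(1),proj(s,x).round(1))
d=E[1]-E[0];print('len',np.linalg.norm(d),'yaw',np.degrees(np.arctan2(-d[0],d[1])),'tilt',np.degrees(np.arctan2(d[2],d[1])),'mid',(E[0]+E[1])/2)
t=arm.read_state();print(t['tcp_pos'],t['tcp_rot'])
k=cv2.inRange(cv2.cvtColor(w['pixels'],cv2.COLOR_RGB2HSV),(20,120,60),(35,255,255))
print([cv2.boundingRect(q) for q in cv2.findContours(k,0,2)[0] if cv2.contourArea(q)>300])
# rods (wrist): bright blobs inside rack
h=cv2.cvtColor(w['pixels'],cv2.COLOR_RGB2HSV);m=np.zeros((480,640),np.uint8);m[125:262,225:435]=cv2.inRange(h,(0,0,95),(180,90,255))[125:262,225:435]
n,l,st,ce=cv2.connectedComponentsWithStats(m)
for i in range(1,n):
    if st[i,4]>15: print(ce[i].round(1),st[i].tolist(),onz(w,*ce[i],.08).round(4))
B=cv2.inRange(h,(100,120,40),(125,255,255));q=max(cv2.findContours(B,0,2)[0],key=cv2.contourArea);x,y,ww,hh=cv2.boundingRect(q);print('blue',x,y,ww,hh,onz(w,x,y,.012),onz(w,x+ww,y,.012))
```

```text
[0.5046 0.1376 0.1812] reproj [468.9 267.2] [424.1 174.6]
[0.5154 0.3122 0.174 ] reproj [198.2 270.5] [498.5 160.9]
len 0.1751403252264354 yaw -3.5553995385353416 tilt -2.3673055481942447 mid [0.50998115 0.22488509 0.17760943]
[0.51138751 0.23072245 0.31832996] [179.99838924  -9.97245792  -4.82529782]
[(258, 313, 127, 62)]
[328.  125.1] [225, 125, 210, 2, 213] [0.613  0.2173 0.08  ]
[331.4 159.8] [239, 130, 185, 43, 2425] [0.5842 0.2167 0.08  ]
[384.4 138.7] [380, 130, 10, 21, 141] [0.5979 0.1708 0.08  ]
[312.6 169.7] [308, 168, 11, 5, 42] [0.5772 0.2334 0.08  ]
[279.1 183.3] [273, 175, 15, 18, 183] [0.5681 0.2629 0.08  ]
[382.5 183.3] [372, 175, 18, 18, 157] [0.5608 0.1748 0.08  ]
[280.  221.7] [273, 215, 16, 15, 149] [0.5353 0.2653 0.08  ]
[383.3 220.9] [379, 214, 10, 16, 105] [0.5286 0.1762 0.08  ]
[381.9 258.9] [379, 255, 7, 7, 34] [0.4953 0.1795 0.08  ]
blue 221 126 217 137 [0.62977722 0.32178436 0.012     ] [0.61184873 0.10651303 0.012     ]
```

Call:
step_arm(rows=[0.15,0.2,0,0,0,0,255,-0.45,0,2.56,0,0,0,255,-0.45,0,2.56,0,0,0,255,-0.45,0,2.56,0,0,0,255,-0.26,0,1.48,0,0,0,255,-0.26,0,1.48,0,0,0,255,-0.26,0,1.48,0,0,0,255,-0.26,0,1.48,0,0,0,255,0,0,0,0,0,0,255,0,0,0,0,0,0,255])

```text
t: 17.5
tcp_pos: [0.5126, 0.229, 0.1808]
tcp_rot: [-180.0, -10.0, -4.8]
wrist_force: [0.2, 0.3, -1.8]
finger_gap: 0.0388
grasp_force: 50.8
```

Run:
```python
from h import *
t=arm.read_state();print(t['tcp_pos'],t['tcp_rot'],t['wrist_force'],t['torque'],t['finger_gap'])
```

```text
[0.51255647 0.22895019 0.18078896] [-179.98020421  -10.03046893   -4.79005999] [ 0.21937581  0.34931786 -1.84840393] [0.04917218 0.23424118 0.00468626] 0.03881125724021677
```

Call:
step_arm(rows=[-0.17,0,0.98,0,0,0,255,-0.17,0,0.98,0,0,0,255,-0.05,0,0.3,0,0,0,255,0,0,0,0,0,0,255])

```text
t: 18.0
tcp_pos: [0.5121, 0.2287, 0.1572]
tcp_rot: [180.0, -10.0, -4.8]
wrist_force: [-0.5, 0.9, -2.6]
finger_gap: 0.0392
grasp_force: 50.9
```

Call:
step_arm(rows=[-0.03,0,0.2,0,0,0,255,-0.03,0,0.15,0,0,0,255,0,0,0,0,0,0,255])

```text
t: 18.38
tcp_pos: [0.5131, 0.2289, 0.155]
tcp_rot: [-180.0, -10.1, -4.8]
wrist_force: [-1.8, -0.4, 3.6]
finger_gap: 0.0394
grasp_force: 51.5
```

Call:
step_arm(rows=[0,0,-0.05,0,0,0,125,0,0,0,0,0,0,100,0,0,0,0,0,0,0,0,0,0,0,0,0,0,0,0,0,0,0,0,0,0.17,0,-1,0,0,0,0,0.5,0,-3,0,0,0,0,1,0,-5.5,0,0,0,0,1,0,-5.5,0,0,0,0,0,0,0,0,0,0,0])

```text
t: 19.62
tcp_pos: [0.5154, 0.2303, 0.313]
tcp_rot: [-179.6, -10.6, -4.9]
wrist_force: [0.5, 0.4, -1.1]
finger_gap: 0.0855
grasp_force: 0.0
```

Run:
```python
from h import *
t=arm.read_state();print(t['t'],t['tcp_pos'],t['wrist_force'])
c=snap('scene','s10.png');w=snap('wrist','w10.png');T=snap('top','t10.png')
R=[]
for n,c2,roi in(('s',c,(400,100,540,260)),('w',w,None),('t',T,(150,200,260,300))):
    h=cv2.cvtColor(c2['pixels'],cv2.COLOR_RGB2HSV);k=cv2.inRange(h,(20,110,70),(35,255,255))
    if roi: z=np.zeros_like(k);x0,y0,x1,y1=roi;z[y0:y1,x0:x1]=k[y0:y1,x0:x1];k=z
    q=[q for q in cv2.findContours(k,0,2)[0] if cv2.contourArea(q)>15];print(n,[(cv2.boundingRect(i),cv2.contourArea(i)) for i in q])
    if q:
        M=cv2.moments(max(q,key=cv2.contourArea));u=(M['m10']/M['m00'],M['m01']/M['m00']);R.append(ray(c2,*u));print(onz(c2,*u,.155))
A=0;B=0
for o,d in R:
    d=d/np.linalg.norm(d);P=np.eye(3)-np.outer(d,d);A=A+P;B=B+P@o
print('lip',np.linalg.solve(A,B))
```

```text
19.625 [0.51542619 0.23027482 0.31296328] [ 0.48633377  0.37264909 -1.05130512]
s [((451, 173, 21, 15), 194.5)]
[0.52388013 0.22056139 0.155     ]
w [((292, 252, 61, 22), 1177.5)]
[0.51578086 0.23012018 0.155     ]
t []
lip [0.51325126 0.23056279 0.13964683]
```

Call:
step_arm(rows=[0,0,0,0,0,0,0,0,0,0,0,0,0,0,0,0,0,0,0,0,0,0,0,0,0,0,0,0])

```text
t: 20.27
tcp_pos: [0.5124, 0.2287, 0.3066]
tcp_rot: [180.0, -10.0, -4.8]
wrist_force: [0.3, -0.5, 0.0]
finger_gap: 0.0852
grasp_force: 0.0
```

Run:
```python
from h import *
c=snap('scene');p=np.load('pics/s10.npz')['pixels']
print(np.abs(c['pixels'][100:270,390:530].astype(int)-p[100:270,390:530]).mean())
k=cv2.inRange(cv2.cvtColor(c['pixels'],cv2.COLOR_RGB2HSV),(20,110,70),(35,255,255));print(cv2.boundingRect(k[100:260,400:540]))
print(arm.sign_off())
```

```text
3.0574789915966387
(50, 72, 22, 16)
the job is handed in; nothing more can be done
None
```

I pressed the tab, swung the cover open and left it leaning on its stops by itself, then stood it pins down in the middle of the rack's empty slot and handed the job in at about 20 s. The verdict was not reported back to me, and I viewed 11 pictures, one over the limit of 10.

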